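Run in the box mill: drawer home, twice over the heavy point, park it light

TASK

The little box mill has just been cleaned and put back together. Gently push its half-open drawer fully home, then take the crank by its wooden grip and run the mill in: turn it clockwise (seen from above), slowly and steadily (no faster than about one turn in three seconds, never swinging back or racing off), so that it goes through the heavy point, which it has once in every turn, exactly twice. Stop within about an eighth of a turn after it has gone light the second time, let go gently, and leave everything else on the bench alone.

Things in the scene. Friction and masses are not known exactly. Their poses are not given: they have to be found in the camera images.
- mill: The mill, fixed to the bench: a wooden box 120 x 120 mm, 85 mm high, on a 140 x 140 x 10 mm foot, lid board 130 x 130 mm, on it a steel dome (96 mm across, up to 122 mm high) and the crank. Origin on the bench below the crank's shaft. x axis: the way the drawer goes home (level, away from the robot); z up.
- drawer_knob (a point): Centre of the front end of the drawer's round wooden knob (22 mm across, this end face is upright), 45 mm above the bench; x axis as the mill's. It stands 22 mm ahead of the drawer's front panel (98 mm wide, 16 to 70 mm above the bench), and 92 mm before the shaft axis when the drawer is home.
- drawer (a joint): How far the drawer is open, m: 0 = fully home against its stop, about 0.02 to 0.045 at the start, 0.06 at most. It slides with about 1.5 N of drag; push it with no more than 25 N, also when it meets the stop.
- shaft (a point): The crank's upright shaft axis at mid-height of the crank arm, 137 mm above the bench. z up; x points along the arm from shaft to grip. The flat steel arm (16 mm wide) lies 134 to 140 mm above the bench; its hub cap is 149 mm high.
- grip_center (a point): Centre, half-way up, of the upright round wooden grip on the crank's end, 70 mm from the shaft axis, 162 mm above the bench. It is 25 mm across, from 141 to 182 mm above the bench, and spins freely about its own axis, so it can be held from above without turning the hand. At the start it is on the far side of the shaft from the drawer knob (within 25 degrees).
- crank (a joint): Crank angle, rad, grows clockwise seen from above, unwrapped, no stops; starts at -0.4 to 0.4. Drag 1.5 N at the grip. Once a turn, at an unseen angle that varies, comes the heavy point: some 6 to 15 N at the grip against the turn over 0.6 rad up to its top, then 5 to 10 N pushing onward over 0.6 rad, then light. The first top comes 0.9 to 5.4 rad after the start, the second 6.28 rad later.
- comb: Bystander, to be left alone: green plastic comb, 150 x 32 x 5 mm, lying flat; origin at the centre of its underside.
- mirror: Bystander, to be left alone: round steel hand mirror, 100 mm disc with a 95 mm handle, 8 mm thick, lying flat; origin at the centre of its underside.
- pin_tin: Bystander, to be left alone: round blue hairpin tin with a twist cap, 62 mm across, 56 mm high; origin at the centre of its underside.
- bangle_dish: Bystander, to be left alone: shallow round ceramic dish, 120 mm across, 35 mm high; origin at the centre of its underside.
- bangle: Bystander, to be left alone: brass bangle, 68 mm across, 6 mm high, lying flat; origin at the centre of its underside.
- brush: Bystander, to be left alone: wooden brush lying flat; origin at the centre of its underside.
- jar: Bystander, to be left alone: small amber glass jar, 48 mm across, 75 mm high; origin at the centre of its underside.
Things that resemble listed ones, but are neither listed nor needed, are in the scene too. Leave any red look-alike of the mill alone.

How it is judged (in metres and radians):
On the way, in this order (a step that is already met when the one before it is completed fails the run):
1. the drawer is pushed fully home (value of joint drawer below 0.003 m), for 0.2 s.
2. the crank goes over its heavy point the first time (horizontal distance between crank_c0 and burr_c0 below 0.0035 m).
3. the crank goes round through the light side (horizontal distance between crank_c0 and burr_c1 below 0.005 m).
4. the crank goes over its heavy point the second time (horizontal distance between crank_c0 and burr_c0 below 0.0035 m).
At the end, for the whole second after the job is handed in: The drawer is home (within 3 mm), the crank has gone over its heavy point twice and stands still, released, between 0.3 and 1.7 rad past the top of the heavy point (the handle goes fully light about 0.6 rad past that top) (value of joint drawer below 0.003 m and horizontal distance between crank_c0 and burr_c2 below 0.011 m and velocity of joint crank between -0.05 and 0.05 rad/s); the robot touches nothing.
It fails at once if the crank races off: it turns faster than 3.5 rad/s once it is past 0.7 rad (value of joint crank above 0.7 rad and velocity of joint crank above 3.5 rad/s).
It fails at once if the crank swings back faster than 2 rad/s once it is past 0.7 rad (value of joint crank above 0.7 rad and velocity of joint crank below -2 rad/s).
It fails at once if the crank is turned on towards a third passage of the heavy point (value of joint crank above 13.4 rad).
It fails at once if the drawer is pushed with more than 25 N (contact force between anything else and drawer above 25 N).
It fails at once if a bystander is moved more than 3 cm (distance of any of comb, mirror, pin_tin, bangle_dish, bangle, brush, jar from where it was at the start of the episode above 0.03 m).
It also fails if it takes over 72 s, if anything falls off the work surface, if the arm or the gripper's body presses on something with over 40 N, if the wrist force passes 120 N, or if a joint passes its speed limit or range.

ROBOT

A 6-joint arm with a two-finger parallel gripper is mounted at the origin on the work surface. World frame = base frame: x ahead of the robot, y to its left, z up, the work surface at z = 0. Lengths are in m, angles in degrees, forces in N, time in s.
With the tool pointing down it reaches from about 0.25 to 0.725 m from the base axis. Payload 9.7 kg.
Tool frame: the origin (TCP) lies on the centre line of the jaws, within the pads' length; the fingertips stand 19 mm ahead of it and the grasp point (between the pads) is the TCP; z points along the fingers, y is the direction in which the jaws open and shut (so a half turn about z gives the same grasp; the last joint's range is limited). The gripper opens to 85 mm and grips with 20 to 120 N. Pads are 22 mm wide; open, the fingers measure 114 mm over their backs; the gripper's body (76 mm by 85 mm) begins 54 mm behind the grasp point. The pads swing forward as they close: fully open they stand 13 mm farther back than shut.
Start: joints at [65.203, 4.979, 10.078, 95.1, 0, 90], TCP at [0.231, 0.499, 0.25] pointing down, gripper open.
Joint ranges: [-179.16, 179.16], [-48.56, 103.87], [-65.8, 70.77], [-126.05, 130.52], [-82.76, 87.17], [-180, 180]. Speed limits (degrees/s): [127.2, 127.2, 147.25, 180, 180, 180].

INTERFACE

Orientations are given as [roll, pitch, yaw] about the fixed x, y, z axes, in that order (R = Rz(yaw) Ry(pitch) Rx(roll)).
In Python, from workcell import bot gives the robot as it stands.
- The arm moves only by the tool servo_tool, never from a script. Its argument "motion" is a list that holds one entry, the list of rows, each a list of 6 numbers: the shift along the tool's x, y, z in mm, then the turn, a rotation vector about the tool's x, y, z in rad. A call has 1 to 5 rows; each row shifts and turns the commanded pose from where the row before left it, along the tool's axes as they then stand; what a row does not reach is not made up. A row lasts 1/10 s, in which the tool goes at most 50 mm and 8.59 degrees, less where a joint would pass 70% of its speed; a pose out of reach is approached as far as the arm can. A call is refused whole if a number of a shift passes 50 or a number of a turn 0.15, either way. A call with a gripper value outside its range is refused whole. "gripper" is the finger opening in mm, from 0 to 85.4, set as the call begins (left out, the last holds). The fingers move at their own pace and stop on an object; "newtons" is the grip in N (left out, the last holds). Time passes only in rows, so rows that do not move let the fingers close. It gives the time, the measured TCP pose, the force and the opening at its end, in the units of the state.
- bot.get_obs(): the state, without advancing time (a new reading comes with each control period).
- bot.camera(name): name is "scene" or "side" or "wrist"; returns a dict with "color" (420x560x3 uint8, red, green, blue), "fx", "fy", "cx", "cy" (pixels), "R" (3x3) and "t" (3): a world point X has camera coordinates R X + t. Camera axes: x right, y down, z forward; pixel columns grow to the right and rows downward; lengths in m; the calibration is good to about 2 mm. A picture is of the moment at which its call begins. There is no depth.
- bot.job_done(): hands the job in, once; it reports no verdict.
Trained networks look in a picture, given as the dict that the camera call returned (one of the last four; its "shot" number tells which), for a name from the list of things; names that differ only in an ending like _2 or _b are one class to them, and where a whole thing is asked for, a point or a joint stands for the part that bears it (a point fixed in the world has none). Each returns a list of dicts, best first, with "confidence" (0 to 1); they miss things now and then, are a little off and sometimes report something else, mostly with a low value. They report only what shows in the picture. A call takes as long as a camera call. They do not tell look-alikes from the thing itself.
- bot.look_for(picture, label): "rect" ([left, top, width, height] in pixels, round what is visible of it).
The state is a dict: "time": time; "q": joint angles; "qd": joint speeds; "joint_efforts": joint torques, N m; "ee_pos": TCP position; "tcp_rot": TCP orientation; "wrist_force": force on the tool from outside, world axes, zero at the start; "torque": the same for the moment, N m; "opening": finger opening in m.
Only numpy, scipy, OpenCV 4.12 (cv2) and the standard library are available. Lean on these libraries where they do the work, as an engineer would, in place of code of your own. Each camera call takes 0.05 s, during which the arm holds its last target.

## Working session

There is one attempt and no reset: what is moved stays moved. The work goes in short steps, Python scripts to look and compute and a tool call to move; the robot and the scene stay as the last step left them, time stands still between calls to the robot, and variables do not carry over. Pictures are saved under pics/ and viewed, and the job is handed in when it is done.

Besides the shell and the picture viewer there is one more tool, called after "Call:" as a command line: name --argument value ..., lists and objects as JSON in quotes. servo_tool: Moves the arm, as the interface text tells. Its arguments: {"type":"object","properties":{"motion":{"type":"array","items":{"type":"array","items":{"type":"array","items":{"type":"number"}}}},"gripper":{"type":"number"},"newtons":{"type":"number"}},"required":["motion"]}

```bash
ls; mkdir -p pics
cat > h.py <<'E'
from workcell import bot
import cv2, numpy as np
def save(p,n): cv2.imwrite('pics/'+n+'.png', cv2.cvtColor(p['color'],cv2.COLOR_RGB2BGR))
def proj(p,X):
    c=np.array(p['R'])@np.array(X)+np.array(p['t']); return np.array([p['fx']*c[0]/c[2]+p['cx'],p['fy']*c[1]/c[2]+p['cy']])
def atz(p,u,v,z):
    R=np.array(p['R']);t=np.array(p['t']);o=-R.T@t
    d=R.T@np.array([(u-p['cx'])/p['fx'],(v-p['cy'])/p['fy'],1]); return o+d*(z-o[2])/d[2]
E
python3 - <<'E'
from h import *
print(bot.get_obs())
for n in ['scene','side','wrist']:
    p=bot.camera(n); save(p,n+'0'); print(n,-np.array(p['R']).T@np.array(p['t']),p['fx'])
    for l in ['mill','drawer_knob','grip_center','shaft','drawer','pin_tin','jar']:
        print(l,[(r['rect'],round(r['confidence'],2)) for r in bot.look_for(p,l)][:3])
E
```

```text
pics
{'time': 0.0, 'q': array([ 6.52021014e+01,  5.01080011e+00,  1.00337991e+01,  9.51011494e+01,
       -2.91874363e-04,  9.00012934e+01]), 'qd': array([ 0.00851189,  0.04983568, -0.0571446 , -0.0179742 ,  0.08889336,
        0.03467068]), 'joint_efforts': array([ 2.96761784e-03, -5.20387423e+01,  4.64800680e+01,  1.62553391e-02,
        1.04198332e-04, -4.14108342e-06]), 'ee_pos': array([0.23058939, 0.499086  , 0.24958008]), 'tcp_rot': array([-1.79921850e+02,  2.93638222e-04,  1.55200808e+02]), 'wrist_force': array([-0.14524883,  0.27536684, -0.08993224]), 'torque': array([-0.06644986, -0.02618725,  0.01194815]), 'opening': 0.08531192495997189}
scene [0.95435335 0.6845595  0.69478046] 421.3866041761817
mill [([277.8, 127.8, 55.3, 65.2], 0.83), ([300.2, 203.1, 77.8, 84.0], 0.74), ([205.9, 191.3, 82.9, 78.8], 0.61)]
drawer_knob [([260.7, 197.8, 31.3, 38.6], 0.94), ([206.3, 192.3, 82.4, 75.3], 0.34)]
grip_center [([306.4, 198.1, 13.6, 20.5], 0.78), ([285.2, 131.7, 8.6, 13.0], 0.7), ([210.9, 189.8, 13.2, 22.1], 0.61)]
shaft [([311.2, 202.0, 38.5, 21.7], 0.82), ([209.8, 189.7, 33.0, 21
[... 478 characters left out ...]
71.2, 244.7, 44.9, 39.8], 0.74)]
grip_center [([280.5, 297.0, 15.8, 21.5], 0.71), ([337.8, 182.3, 12.4, 18.2], 0.68), ([239.4, 180.4, 10.4, 17.7], 0.6)]
shaft [([213.2, 179.4, 36.0, 34.0], 0.97), ([248.0, 294.3, 49.5, 48.1], 0.91), ([319.0, 182.9, 28.4, 38.4], 0.83)]
drawer [([204.4, 352.6, 33.6, 57.9], 0.88), ([181.0, 231.0, 23.7, 41.6], 0.8), ([322.6, 182.6, 24.5, 36.7], 0.69)]
pin_tin [([347.7, 325.7, 33.0, 42.0], 0.83)]
jar [([400.5, 225.5, 23.2, 38.7], 0.65)]
wrist [0.15476878 0.53403914 0.37401626] 298.97550704912186
mill [([0.0, 328.7, 134.2, 89.4], 0.69)]
drawer_knob [([7.3, 343.3, 46.9, 42.5], 0.84)]
grip_center []
shaft []
drawer [([8.5, 339.7, 41.1, 42.2], 0.91)]
pin_tin []
jar []
```

View pics/scene0.png

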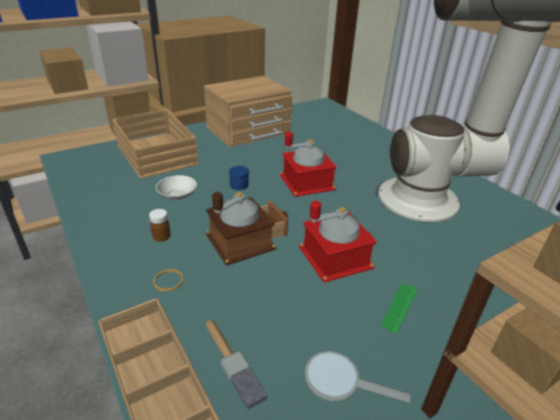

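View pics/side0.png

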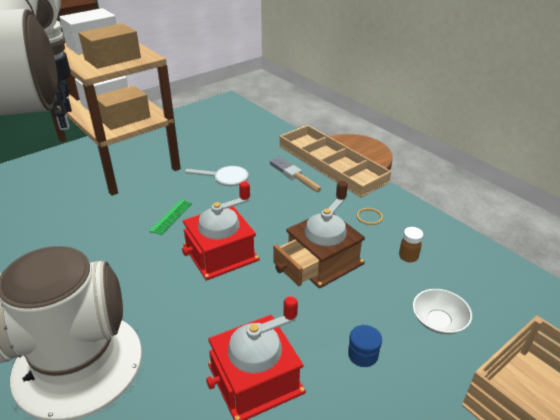

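View pics/wrist0.png

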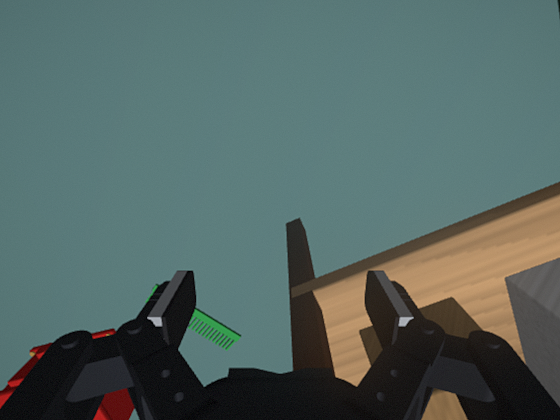

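The wooden mill is the real one, at about (240,225) in scene and (325,235) in side; the two red ones are look-alikes. I'll zoom in on it to get exact pixel positions.

Run:
```python
import cv2
for n,(x,y,w,h) in {'scene0':(195,180,105,85),'side0':(262,172,110,115)}.items():
    im=cv2.imread(f'pics/{n}.png')[y:y+h,x:x+w]; s=5 if n=='side0' else 7
    im=cv2.resize(im,None,fx=s,fy=s,interpolation=cv2.INTER_CUBIC)
    for k in range(0,w,10): cv2.putText(im,str(x+k),(k*s,8),0,.3,(255,255,255)); cv2.line(im,(k*s,0),(k*s,h*s),(90,90,90),1)
    for k in range(0,h,10): cv2.putText(im,str(y+k),(0,k*s+4),0,.3,(255,255,255)); cv2.line(im,(0,k*s),(w*s,k*s),(90,90,90),1)
    cv2.imwrite(f'pics/z_{n}.png',im)
```

```text
(no output)
```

View pics/z_scene0.png

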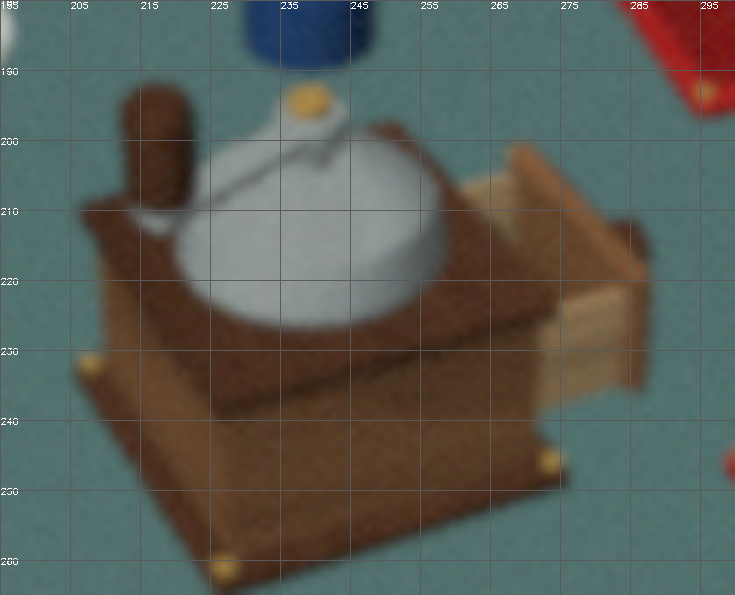

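View pics/z_side0.png

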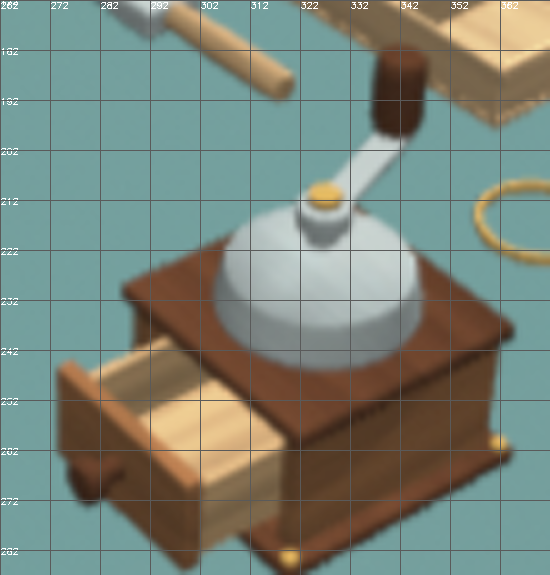

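```bash
cat > fit.py <<'E'
from h import *
from scipy.optimize import least_squares
S=bot.camera('scene');D=bot.camera('side')
def model(p):
    x,y,a,d,c=p
    f=lambda lx,ly,z:(x+lx*np.cos(a)-ly*np.sin(a),y+lx*np.sin(a)+ly*np.cos(a),z)
    g=a-c
    G=(x+.07*np.cos(g),y+.07*np.sin(g),.162)
    return f,G
def res(p,full=False):
    f,G=model(p)
    L=[(S,f(0,0,.149),(239,194),1),(D,f(0,0,.149),(326.5,211),1),
       (S,G,(217.3,201),1),(D,G,(341.5,190),1),
       (S,f(.07,-.07,0),(205.5,233),1.5) if 0 else None,
       (D,f(-.092-d,0,.045),(279,268.5),1.5)]
    L=[l for l in L if l]
    out=[]
    for c,X,m,w in L: out.append((proj(c,X)-np.array(m))/w)
    # foot corners: scene near / right / left ; side
    for c,ms in ((S,[(225,265),(276,249.5),(206,233)]),(D,[(320,287),(364,263)])):
        P=[proj(c,f(sx*.07,sy*.07,0)) for sx in(1,-1) for sy in(1,-1)]
        for m in ms:
            out.append(min((q-np.array(m) for q in P),key=np.linalg.norm)/1.5)
    # panel: top corner of panel side cam left top (273.5,244.5), right bottom (299,286)
    out.append((proj(D,f(-.07-d,.049,.07))-np.array((274,245)))/1.5)
    out.append((proj(D,f(-.07-d,-.049,.016))-np.array((299,286)))/1.5)
    return np.array(out) if full else np.concatenate(out)
c0=atz(S,239,194,.149); c1=atz(D,326.5,211,.149); print(c0,c1)
best=None
for a in np.radians(range(-60,61,20)):
    r=least_squares(res,[(c0[0]+c1[0])/2,(c0[1]+c1[1])/2,a,.03,0],loss='soft_l1')
    if best is None or r.cost<best.cost: best=r
print(best.x,np.degrees(best.x[2:]),best.cost); print(res(best.x,True).round(1))
f,G=model(best.x); print('grip',G,'knob',f(-.092-best.x[3],0,.045))
for n,c in (('scene',S),('side',D)):
    for l in ('comb','mirror','pin_tin','bangle','brush','jar','bangle_dish'):
        r=bot.look_for(c,l)[:1]
        if r: x,y,w,h=r[0]['rect']; print(n,l,atz(c,x+w/2,y+h*.6,0.02)[:2].round(3),round(r[0]['confidence'],2))
E
python3 fit.py
```

```text
[ 0.57110386 -0.07825961  0.149     ] [ 0.56693805 -0.08160472  0.149     ]Traceback (most recent call last):
  File "fit.py", line 31, in <module>
    r=least_squares(res,[(c0[0]+c1[0])/2,(c0[1]+c1[1])/2,a,.03,0],loss='soft_l1')
    return func(*args, **kwargs)
    vector_fun = VectorFunction(
        fun_wrapped,
    ...<6 lines>...
        workers=workers
    )
    self._update_fun()
    ~~~~~~~~~~~~~~~~^^
    self.f = self.fun_wrapped(xp_copy(self.x))
             ~~~~~~~~~~~~~~~~^^^^^^^^^^^^^^^^^
    return np.atleast_1d(self.fun(x))
                         ~~~~~~~~^^^
    return self.f(x, *self.args, **self.kwargs)
           ~~~~~~^^^^^^^^^^^^^^^^^^^^^^^^^^^^^^
  File "fit.py", line 15, in res
    (D,f(-.092-d,0,.045),(279,268.5),1.5)]
               ^
NameError: name 'd' is not defined. Did you mean: 'D'?
```

```bash
sed -i 's/    f,G=model(p)/    d=p[3];f,G=model(p)/' fit.py; python3 fit.py
```

```text
[ 0.57110386 -0.07825961  0.149     ] [ 0.56693805 -0.08160472  0.149     ]
[ 0.57010763 -0.0800757  -0.05621629  0.04007418 -0.38459107] [ -3.22095627   2.29608123 -22.03544514] 3.5040313097820244
[[ 0.  -0.5]
 [ 0.6 -0.9]
 [ 0.3 -0. ]
 [ 0.2  0. ]
 [-0.3 -0.1]
 [ 0.5  1. ]
 [ 0.5  0.2]
 [-0.5  0.9]
 [-0.6  1.6]
 [ 0.5  0.9]
 [-0.1 -0.5]
 [ 0.3  0.3]]
grip (np.float64(0.6363673669335771), np.float64(-0.057500347710843114), 0.162) knob (np.float64(0.4382420882047336), np.float64(-0.0726548922986155), 0.045)
scene comb [0.407 0.32 ] 0.95
scene mirror [0.584 0.395] 0.72
scene pin_tin [ 0.443 -0.323] 0.93
scene bangle [0.406 0.313] 0.67
scene brush [0.757 0.267] 0.65
scene jar [ 0.734 -0.212] 0.57
scene bangle_dish [ 0.632 -0.37 ] 0.59
side comb [0.347 0.252] 0.86
side mirror [0.553 0.351] 0.7
side pin_tin [ 0.438 -0.334] 0.82
side brush [0.727 0.213] 0.96
side jar [ 0.751 -0.198] 0.66
side bangle_dish [ 0.631 -0.377] 0.63
```

```bash
cat >> h.py <<'E'
from scipy.spatial.transform import Rotation as Ro
def plan(tgt,yaw=None,step=45.):
    o=bot.get_obs(); R=Ro.from_euler('xyz',o['tcp_rot'],degrees=True)
    d=R.inv().apply(np.array(tgt)-o['ee_pos'])*1000
    rv=np.zeros(3)
    if yaw is not None: rv=(R.inv()*Ro.from_euler('xyz',[180,0,yaw],degrees=True)).as_rotvec()
    n=int(np.ceil(max(abs(d).max()/step,np.abs(rv).max()/.14)))
    print('t',o['time'],'n',n,'total d',d.round(1),'rv',rv.round(4),'each',(d/n).round(1),(rv/n).round(4))
E
python3 - <<'E'
from h import *
S=bot.camera('scene');D=bot.camera('side')
for a,b in (((341,211),(255,329)),((309,143),(217,206)),((341,211),(217,206)),((309,143),(255,329))):
    print(atz(S,*a,.149).round(3),atz(D,*b,.149).round(3))
plan((0.405,-0.071,0.25),176.8)
E
```

```text
[0.401 0.098 0.149] [ 0.244 -0.247  0.149]
[ 0.261 -0.227  0.149] [0.389 0.085 0.149]
[0.401 0.098 0.149] [0.389 0.085 0.149]
[ 0.261 -0.227  0.149] [ 0.244 -0.247  0.149]
t 2.2 n 10 total d [-3.974e+02 -4.446e+02  3.000e-01] rv [ 0.      0.     -0.3769] each [-39.7 -44.5   0. ] [ 0.      0.     -0.0377]
```

Call:
servo_tool --motion '[[[0, 0, 0, 0, 0, -0.126], [0, 0, 0, 0, 0, -0.126], [0, 0, 0, 0, 0, -0.125]]]' --gripper 0 --newtons 60

```text
time: 2.5
ee_pos: [0.2307, 0.4993, 0.2503]
tcp_rot: [-180.0, -0.0, 177.1]
wrist_force: [-0.8, -0.6, 0.1]
opening: 0.0436
```

Run:
```python
from h import *
o=bot.get_obs();print(o['q'].round(1),o['tcp_rot'].round(2),o['ee_pos'].round(4),o['opening'])
plan((0.405,-0.071,0.25))
```

```text
[65.2  5.  10.1 95.1  0.  68.1] [-180.    -0.   177.1] [0.2307 0.4993 0.2503] 0.043630715066023756
t 2.5 n 13 total d [-2.030e+02 -5.607e+02  3.000e-01] rv [0. 0. 0.] each [-15.6 -43.1   0. ] [0. 0. 0.]
```

Call:
servo_tool --motion '[[[-15.6, -43, 0, 0, 0, 0], [-15.6, -43, 0, 0, 0, 0], [-15.6, -43, 0, 0, 0, 0], [-15.6, -43, 0, 0, 0, 0], [-15.6, -43, 0, 0, 0, 0]]]'

```text
time: 3.0
ee_pos: [0.2966, 0.2786, 0.2504]
tcp_rot: [180.0, 0.0, 176.8]
wrist_force: [0.8, -0.1, 0.4]
opening: -0.0001
```

Call:
servo_tool --motion '[[[-15.6, -43, 0, 0, 0, 0], [-15.6, -43, 0, 0, 0, 0], [-15.6, -43, 0, 0, 0, 0], [-15.6, -43, 0, 0, 0, 0], [-15.6, -43, 0, 0, 0, 0]]]'

```text
time: 3.5
ee_pos: [0.3625, 0.0594, 0.2506]
tcp_rot: [180.0, 0.1, 176.8]
wrist_force: [0.9, 1.3, -0.5]
opening: 0.0005
```

Call:
servo_tool --motion '[[[-15.6, -43, 0, 0, 0, 0], [-15.6, -43, 0, 0, 0, 0], [-15.6, -43, 0, 0, 0, 0], [0, 0, 0, 0, 0, 0]]]'

```text
time: 3.9
ee_pos: [0.4026, -0.0744, 0.2498]
tcp_rot: [-179.9, -0.0, 176.5]
wrist_force: [-0.6, 0.5, -0.2]
opening: -0.0004
```

Run:
```python
from h import *
o=bot.get_obs();print(o['q'].round(1),o['tcp_rot'].round(2),o['ee_pos'].round(4),o['opening'],o['wrist_force'])
plan((0.405,-0.071,0.057),step=40)
save(bot.camera('wrist'),'w1');save(bot.camera('side'),'s1')
```

```text
[-10.4 -14.1  -7.8  96.3  -0.1  -6.9] [-1.7995e+02 -1.0000e-02  1.7646e+02] [ 0.4026 -0.0744  0.2498] -0.0004000818265866936 [-0.62471171  0.45911009 -0.1580401 ]
t 3.9 n 5 total d [ -2.2   3.7 192.8] rv [0. 0. 0.] each [-0.4  0.7 38.6] [0. 0. 0.]
```

View pics/w1.png

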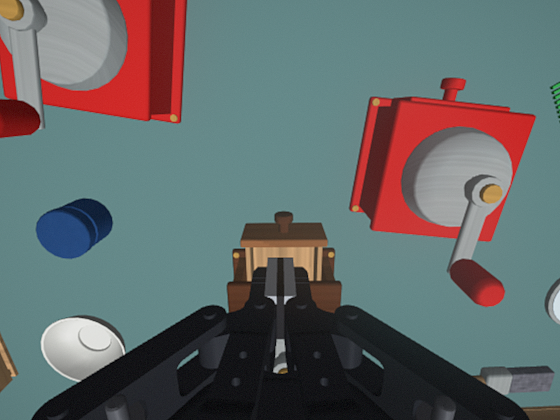

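View pics/s1.png

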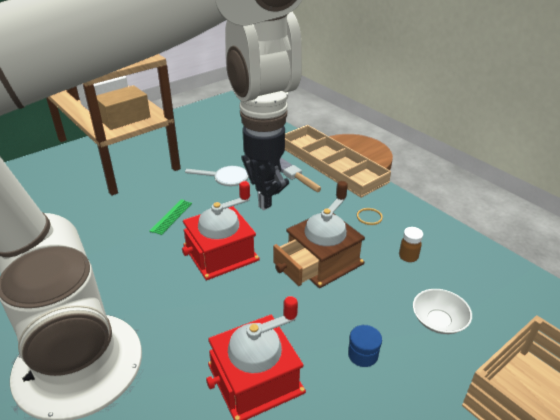

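The wrist view shows the knob at about (284,216) and the open drawer below the closed fingers. Checking it against the fit.

Run:
```python
from h import *
W=bot.camera('wrist')
print(proj(W,(.4382,-.0727,.045)),proj(W,(.4382,-.0727,.056)),proj(W,(.57,-.08,.149)), proj(W,(.4028,-.0744,.23)))
print(atz(W,284,212,.056))
```

```text
[280.54913133 216.05158179] [280.57842701 219.36967391] [281.30158149 377.96567111] [274.68598088 271.37679292]
[ 0.42957665 -0.06833424  0.056     ]
```

Call:
servo_tool --motion '[[[0, 0.7, 38, 0, 0, 0], [0, 0.7, 38, 0, 0, 0], [0, 0.7, 38, 0, 0, 0], [0, 0.7, 38, 0, 0, 0], [0, 0.7, 40, 0, 0, 0]]]'

```text
time: 4.55
ee_pos: [0.4022, -0.065, 0.0573]
tcp_rot: [-180.0, 0.1, 177.0]
wrist_force: [1.3, -0.3, 0.8]
opening: 0.0002
```

Run:
```python
from h import *
W=bot.camera('wrist');save(W,'w2');D=bot.camera('side');save(D,'s2')
o=bot.get_obs();print(o['ee_pos'],o['wrist_force'])
im=cv2.resize(cv2.imread('pics/s2.png')[170:300,200:380],None,fx=4,fy=4,interpolation=cv2.INTER_CUBIC);cv2.imwrite('pics/s2z.png',im)
```

```text
[ 0.39906238 -0.06466935  0.05405041] [-1.50013936  0.4926263  -0.18163234]
```

View pics/s2z.png

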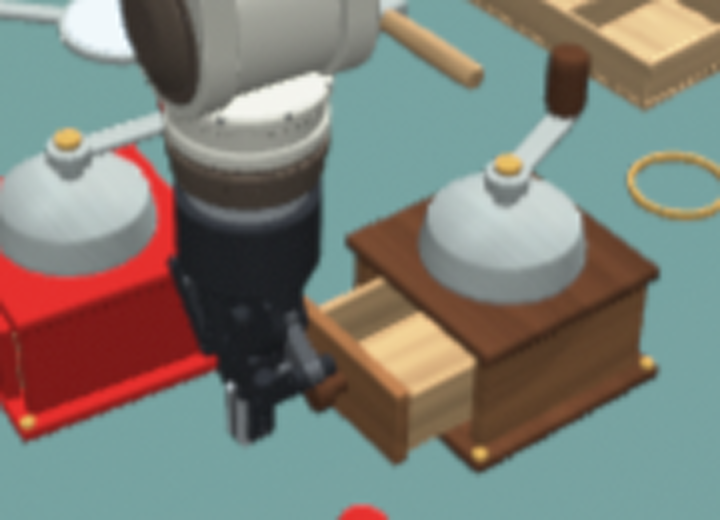

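View pics/w2.png

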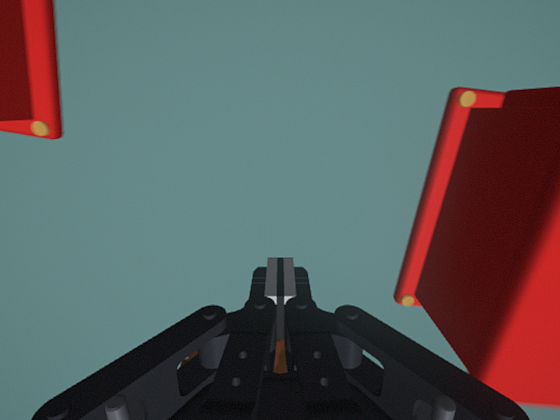

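Call:
servo_tool --motion '[[[-3, -4, 0, 0, 0, 0], [-3, -3, 0, 0, 0, 0], [-3, 0, 0, 0, 0, 0], [-3, 0, 0, 0, 0, 0], [-3, 0, 0, 0, 0, 0]]]'

```text
time: 5.15
ee_pos: [0.4175, -0.0747, 0.0591]
tcp_rot: [-180.0, 0.1, 176.8]
wrist_force: [0.6, 0.0, -0.5]
opening: 0.0
```

Call:
servo_tool --motion '[[[-3, 0, 0, 0, 0, 0], [-3, 0, 0, 0, 0, 0], [-3, 0, 0, 0, 0, 0], [-3, 0, 0, 0, 0, 0], [-3, 0, 0, 0, 0, 0]]]'

```text
time: 5.65
ee_pos: [0.4318, -0.0753, 0.0582]
tcp_rot: [180.0, -0.0, 176.8]
wrist_force: [-1.7, -0.2, 1.1]
opening: -0.0001
```

Run:
```python
from h import *
D=bot.camera('side');save(D,'s3')
o=bot.get_obs();print(o['ee_pos'],o['wrist_force'])
im=cv2.resize(cv2.imread('pics/s3.png')[170:300,200:380],None,fx=4,fy=4,interpolation=cv2.INTER_CUBIC);cv2.imwrite('pics/s3z.png',im)
```

```text
[ 0.4322205  -0.0753208   0.05821346] [-1.17765546 -0.02257113  0.23625245]
```

View pics/s3z.png

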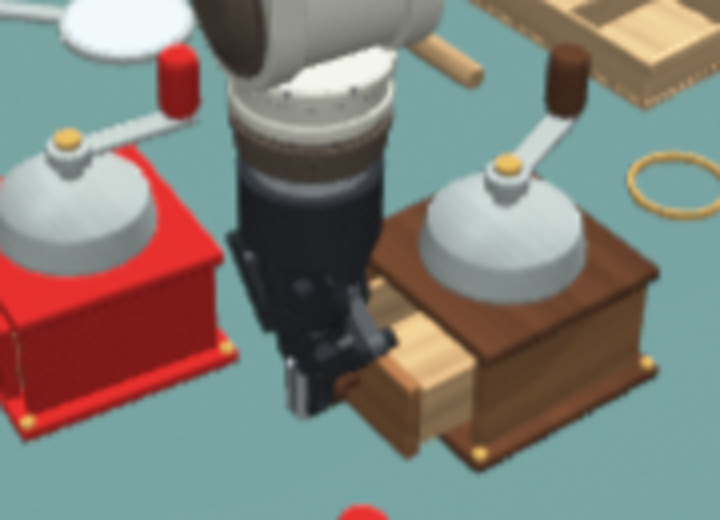

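Call:
servo_tool --motion '[[[-4, 0, 0, 0, 0, 0], [-4, 0, 0, 0, 0, 0], [-4, 0, 0, 0, 0, 0], [-4, 0, 0, 0, 0, 0], [-4, 0, 0, 0, 0, 0]]]'

```text
time: 6.2
ee_pos: [0.452, -0.0764, 0.0582]
tcp_rot: [180.0, -0.0, 176.8]
wrist_force: [-1.3, 1.0, 1.0]
opening: 0.0
```

Call:
servo_tool --motion '[[[-2, 0, 0, 0, 0, 0], [-2, 0, 0, 0, 0, 0], [-1.5, 0, 0, 0, 0, 0], [-1, 0, 0, 0, 0, 0], [-1, 0, 0, 0, 0, 0]]]'

```text
time: 6.7
ee_pos: [0.4592, -0.0768, 0.0582]
tcp_rot: [180.0, -0.0, 176.8]
wrist_force: [-1.5, 1.7, -1.6]
opening: -0.0001
```

Call:
servo_tool --motion '[[[-1, 0, 0, 0, 0, 0], [-1, 0, 0, 0, 0, 0], [-1, 0, 0, 0, 0, 0]]]'

```text
time: 7.0
ee_pos: [0.4622, -0.077, 0.0583]
tcp_rot: [-180.0, -0.0, 176.8]
wrist_force: [-1.1, 0.3, 0.7]
opening: 0.0002
```

Call:
servo_tool --motion '[[[-1, 0, 0, 0, 0, 0], [-1, 0, 0, 0, 0, 0]]]'

```text
time: 7.2
ee_pos: [0.4643, -0.0771, 0.0583]
tcp_rot: [-180.0, 0.0, 176.8]
wrist_force: [-1.6, 1.0, -0.6]
opening: 0.0001
```

Call:
servo_tool --motion '[[[-1, 0, 0, 0, 0, 0], [-1, 0, 0, 0, 0, 0]]]'

```text
time: 7.4
ee_pos: [0.4663, -0.0773, 0.0583]
tcp_rot: [-180.0, -0.0, 176.8]
wrist_force: [-1.3, 0.6, -0.3]
opening: -0.0002
```

Call:
servo_tool --motion '[[[-0.7, 0, 0, 0, 0, 0]]]'

```text
time: 7.5
ee_pos: [0.4665, -0.0773, 0.0583]
tcp_rot: [-180.0, -0.1, 176.8]
wrist_force: [-7.1, 0.9, 2.8]
opening: -0.0002
```

Call:
servo_tool --motion '[[[-0.7, 0, 0, 0, 0, 0]]]'

```text
time: 7.6
ee_pos: [0.4666, -0.0773, 0.0582]
tcp_rot: [-180.0, -0.1, 176.8]
wrist_force: [-10.7, 1.6, 6.5]
opening: 0.0
```

Run:
```python
from h import *
D=bot.camera('side');save(D,'s4')
o=bot.get_obs();print(o['ee_pos'],o['wrist_force'])
im=cv2.resize(cv2.imread('pics/s4.png')[170:300,200:380],None,fx=4,fy=4,interpolation=cv2.INTER_CUBIC);cv2.imwrite('pics/s4z.png',im)
```

```text
[ 0.46655465 -0.07725754  0.05825424] [-8.31879072  1.03389769  4.26514311]
```

View pics/s4z.png

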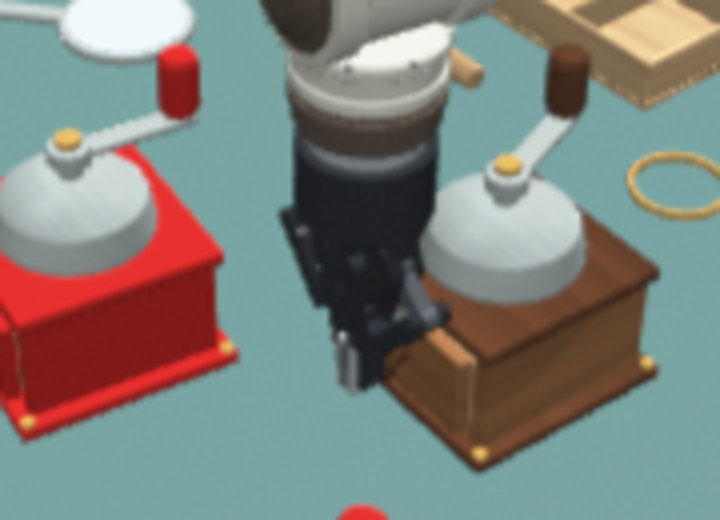

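The force rises at the expected position, so the drawer is home. Backing off.

Call:
servo_tool --motion '[[[2, 0, 0, 0, 0, 0], [8, 0, 0, 0, 0, 0], [20, 0, 0, 0, 0, 0], [0, 0, -40, 0, 0, 0], [0, 0, -45, 0, 0, 0]]]' --gripper 0

```text
time: 8.15
ee_pos: [0.4357, -0.0755, 0.1428]
tcp_rot: [180.0, -0.2, 176.8]
wrist_force: [1.2, 0.2, 0.9]
opening: 0.0
```

Call:
servo_tool --motion '[[[0, 0, -45, 0, 0, 0], [0, 0, -45, 0, 0, 0], [0, 0, -15, 0, 0, 0], [-20, 0, 0, 0, 0, 0], [-30, 0, 0, 0, 0, 0]]]' --gripper 70

```text
time: 8.65
ee_pos: [0.4878, -0.0786, 0.2502]
tcp_rot: [-180.0, 0.2, 176.8]
wrist_force: [1.1, -0.9, 0.0]
opening: 0.0695
```

Run:
```python
from h import *
plan((.6364,-.0575,.245))
W=bot.camera('wrist');save(W,'w5');S=bot.camera('scene');save(S,'c5')
print(proj(W,(.6364,-.0575,.182)))
print(bot.look_for(W,'grip_center'))
```

```text
t 8.65 n 4 total d [-147.2   29.4    5.8] rv [0. 0. 0.] each [-36.8   7.4   1.4] [0. 0. 0.]
[314.7355412 390.8955588]
[{'rect': [467.6, 157.8, 62.9, 45.6], 'confidence': 0.82}, {'rect': [296.6, 347.8, 30.1, 19.5], 'confidence': 0.63}]
```

View pics/c5.png

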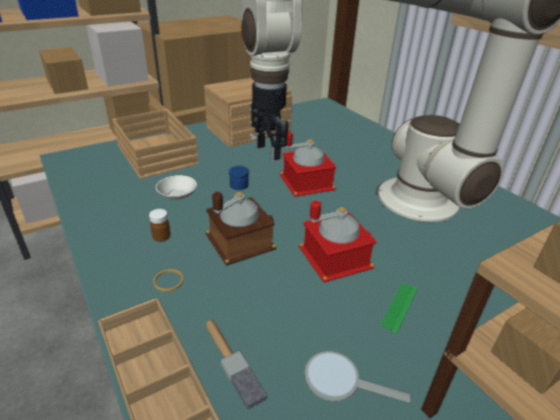

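View pics/w5.png

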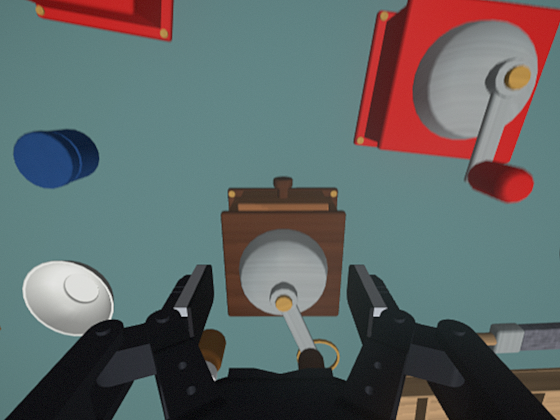

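Call:
servo_tool --motion '[[[-36.8, 7.4, 0, 0, 0, 0], [-36.8, 7.4, 0, 0, 0, 0], [-36.8, 7.4, 0, 0, 0, 0], [-36.8, 7.4, 0, 0, 0, 0], [0, 0, 0, 0, 0, 0]]]'

```text
time: 9.3
ee_pos: [0.6385, -0.0565, 0.2451]
tcp_rot: [180.0, -0.2, 176.9]
wrist_force: [-0.5, -0.2, -0.1]
opening: 0.07
```

Run:
```python
from h import *
plan((.6364,-.0575,.168))
W=bot.camera('wrist');save(W,'w6');D=bot.camera('side');save(D,'s6')
print(proj(W,(.6364,-.0575,.182)),proj(W,(.6364,-.0575,.141)))
print(bot.look_for(W,'grip_center'))
```

```text
t 9.3 n 2 total d [ 1.8 -1.2 77.1] rv [0. 0. 0.] each [ 0.9 -0.6 38.5] [0. 0. 0.]
[278.84318773 234.8518296 ] [278.96523062 214.61757048]
[{'rect': [259.2, 206.3, 39.8, 39.9], 'confidence': 0.98}]
```

View pics/w6.png

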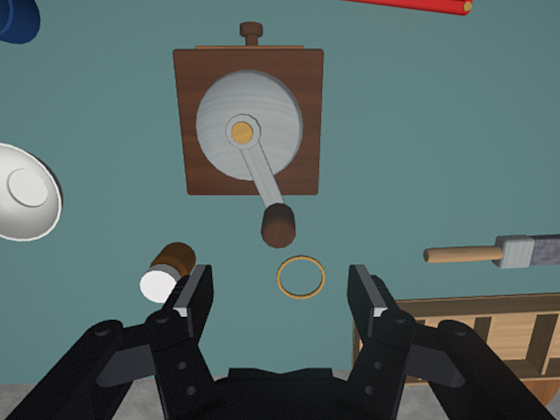

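View pics/s6.png

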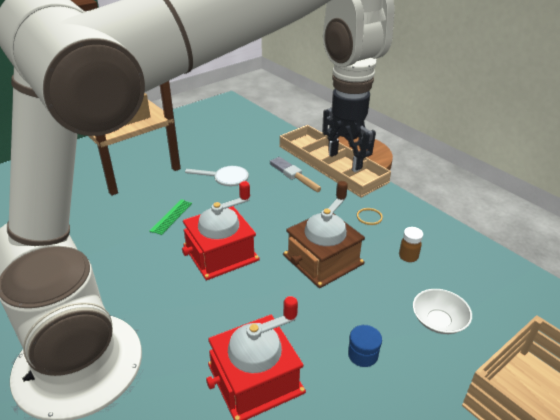

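Run:
```python
from h import *
W=bot.camera('wrist')
print(atz(W,278,232,.182),atz(W,242,132,.149),proj(W,(.57011,-.08008,.149)))
for n in range(2): print(bot.get_obs()['ee_pos'])
```

```text
[ 0.63280711 -0.0587873   0.182     ] [ 0.56701292 -0.08122546  0.149     ] [243.98486179 136.29471647]
[ 0.63517468 -0.0572538   0.24908585]
[ 0.63517468 -0.0572538   0.24908585]
```

Call:
servo_tool --motion '[[[1, -0.5, 25, 0, 0, 0], [0.5, -0.5, 25, 0, 0, 0], [0, 0, 17, 0, 0, 0], [0, 0, 8, 0, 0, 0], [0, 0, 0, 0, 0, 0]]]'

```text
time: 10.0
ee_pos: [0.6336, -0.0582, 0.1735]
tcp_rot: [-180.0, -0.0, 176.8]
wrist_force: [-0.2, 0.1, 0.5]
opening: 0.0699
```

Call:
servo_tool --motion '[[[0, 0, 5, 0, 0, 0], [0, 0, 0, 0, 0, 0], [0, 0, 0, 0, 0, 0], [0, 0, 0, 0, 0, 0], [0, 0, 0, 0, 0, 0]]]' --gripper 15 --newtons 60

```text
time: 10.5
ee_pos: [0.635, -0.058, 0.1691]
tcp_rot: [-180.0, 0.1, 176.8]
wrist_force: [-0.6, -0.4, 4.4]
opening: 0.0225
```

Run:
```python
from h import *
o=bot.get_obs();print(o['ee_pos'],o['wrist_force'],o['opening'],o['tcp_rot'])
W=bot.camera('wrist');save(W,'w7')
```

```text
[ 0.63495732 -0.05801402  0.1691018 ] [-0.64815766 -0.35687267  4.42293996] 0.022489754238221072 [-1.79998017e+02  7.19022142e-02  1.76805632e+02]
```

View pics/w7.png

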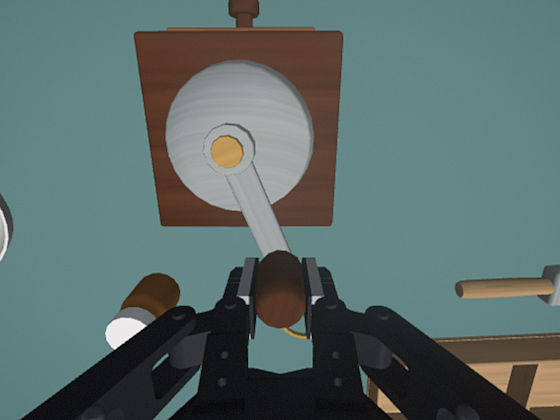

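```bash
cat > st.py <<'E'
from h import *
import sys
o=bot.get_obs(); p=o['ee_pos'][:2]-np.array([.57011-.0008,-.08008+.0]); a=-.0562
m=np.array([[np.cos(a),np.sin(a)],[-np.sin(a),np.cos(a)]])
q=m@p; c=np.arctan2(-q[1],q[0]); F=m@o['wrist_force'][:2]
tv=np.array([-np.sin(c),-np.cos(c)]); rv=np.array([np.cos(c),-np.sin(c)])
print('t',o['time'],'c',round(c,3),'r',round(np.hypot(*q)*1000,1),'Ft',round(F@tv,1),'Fr',round(F@rv,1),'Fz',round(o['wrist_force'][2],1),'z',o['ee_pos'][2].round(4),'op',round(o['opening']*1000,1),'rot',o['tcp_rot'].round(1))
if len(sys.argv)>3:
    c1,c2,n=float(sys.argv[1]),float(sys.argv[2]),int(sys.argv[3])
    cs=np.linspace(c1,c2,n+1); P=np.c_[-70*np.cos(cs),-70*np.sin(cs)]
    for i in range(0,n,5):
        R=np.diff(P[i:i+6].round(1),axis=0).round(1)
        print(round(cs[min(i+5,n)],3),[[float(x),float(y),0,0,0,0] for x,y in R])
E
python3 st.py -.385 -.145 4; python3 st.py -.145 14 118 | head -30
```

```text
t 10.55 c -0.38 r 69.2 Ft -0.2 Fr -1.1 Fz 4.9 z 0.1691 op 22.9 rot [-1.800e+02  1.000e-01  1.768e+02]
-0.145 [[-1.4, -3.9, 0, 0, 0, 0], [-1.3, -4.1, 0, 0, 0, 0], [-0.9, -4.1, 0, 0, 0, 0], [-0.8, -4.1, 0, 0, 0, 0]]
t 10.55 c -0.38 r 69.2 Ft -0.2 Fr -1.1 Fz 4.9 z 0.1691 op 22.9 rot [-1.800e+02  1.000e-01  1.768e+02]
0.454 [[-0.7, -8.3, 0, 0, 0, 0], [0.3, -8.4, 0, 0, 0, 0], [1.3, -8.3, 0, 0, 0, 0], [2.3, -8.1, 0, 0, 0, 0], [3.2, -7.7, 0, 0, 0, 0]]
1.054 [[4.1, -7.3, 0, 0, 0, 0], [5.0, -6.8, 0, 0, 0, 0], [5.7, -6.1, 0, 0, 0, 0], [6.5, -5.4, 0, 0, 0, 0], [7.0, -4.5, 0, 0, 0, 0]]
1.653 [[7.5, -3.8, 0, 0, 0, 0], [7.9, -2.7, 0, 0, 0, 0], [8.2, -1.8, 0, 0, 0, 0], [8.4, -0.9, 0, 0, 0, 0], [8.4, 0.2, 0, 0, 0, 0]]
2.252 [[8.3, 1.2, 0, 0, 0, 0], [8.1, 2.2, 0, 0, 0, 0], [7.7, 3.1, 0, 0, 0, 0], [7.4, 4.1, 0, 0, 0, 0], [6.8, 4.8, 0, 0, 0, 0]]
2.852 [[6.2, 5.7, 0, 0, 0, 0], [5.5, 6.4, 0, 0, 0, 0], [4.6, 6.9, 0, 0, 0, 0], [3.8, 7.5, 0, 0, 0, 0], [2.9, 7.9, 0, 0, 0, 0]]
3.451 [[1.9, 8.2, 0, 0, 0, 0], [0.9, 8.3, 0, 0, 0, 0], [-0.1, 8.4, 0, 0, 0, 0], [-1.1, 8.3, 0, 0, 0, 0], [-2.0, 8.1, 0, 0, 0, 0]]
4.05
[... 1638 characters left out ...]
 [-8.3, 0.4, 0, 0, 0, 0], [-8.4, -0.6, 0, 0, 0, 0], [-8.2, -1.5, 0, 0, 0, 0]]
11.842 [[-8.0, -2.6, 0, 0, 0, 0], [-7.7, -3.4, 0, 0, 0, 0], [-7.1, -4.4, 0, 0, 0, 0], [-6.6, -5.2, 0, 0, 0, 0], [-5.9, -5.9, 0, 0, 0, 0]]
12.442 [[-5.2, -6.6, 0, 0, 0, 0], [-4.3, -7.2, 0, 0, 0, 0], [-3.5, -7.6, 0, 0, 0, 0], [-2.5, -8.0, 0, 0, 0, 0], [-1.6, -8.3, 0, 0, 0, 0]]
13.041 [[-0.5, -8.4, 0, 0, 0, 0], [0.5, -8.3, 0, 0, 0, 0], [1.4, -8.3, 0, 0, 0, 0], [2.5, -8.0, 0, 0, 0, 0], [3.3, -7.7, 0, 0, 0, 0]]
13.64 [[4.3, -7.2, 0, 0, 0, 0], [5.1, -6.7, 0, 0, 0, 0], [5.9, -6.0, 0, 0, 0, 0], [6.5, -5.2, 0, 0, 0, 0], [7.1, -4.4, 0, 0, 0, 0]]
14.0 [[7.6, -3.6, 0, 0, 0, 0], [8.0, -2.6, 0, 0, 0, 0], [8.2, -1.6, 0, 0, 0, 0]]
```

Call:
servo_tool --motion '[[[-1.4, -3.9, 0, 0, 0, 0], [-1.3, -4.1, 0, 0, 0, 0], [-0.9, -4.1, 0, 0, 0, 0], [-0.8, -4.1, 0, 0, 0, 0]]]'

```text
time: 10.95
ee_pos: [0.6383, -0.0745, 0.169]
tcp_rot: [180.0, 0.0, 176.8]
wrist_force: [-2.1, 1.6, 5.6]
opening: 0.0229
```

```bash
python3 st.py -.145 12.855 130
```

```text
t 10.95 c -0.137 r 69.3 Ft -1.7 Fr -2.0 Fz 5.6 z 0.169 op 22.9 rot [180.    0.  176.8]
0.355 [[-0.6, -7.0, 0, 0, 0, 0], [0.0, -6.9, 0, 0, 0, 0], [0.7, -7.0, 0, 0, 0, 0], [1.5, -6.9, 0, 0, 0, 0], [2.1, -6.6, 0, 0, 0, 0]]
0.855 [[2.7, -6.5, 0, 0, 0, 0], [3.4, -6.1, 0, 0, 0, 0], [4.0, -5.7, 0, 0, 0, 0], [4.5, -5.4, 0, 0, 0, 0], [5.1, -4.8, 0, 0, 0, 0]]
1.355 [[5.5, -4.3, 0, 0, 0, 0], [5.9, -3.8, 0, 0, 0, 0], [6.2, -3.1, 0, 0, 0, 0], [6.6, -2.5, 0, 0, 0, 0], [6.7, -1.9, 0, 0, 0, 0]]
1.855 [[6.9, -1.1, 0, 0, 0, 0], [7.0, -0.5, 0, 0, 0, 0], [7.0, 0.2, 0, 0, 0, 0], [6.9, 1.0, 0, 0, 0, 0], [6.8, 1.6, 0, 0, 0, 0]]
2.355 [[6.6, 2.3, 0, 0, 0, 0], [6.4, 2.9, 0, 0, 0, 0], [6.0, 3.6, 0, 0, 0, 0], [5.6, 4.2, 0, 0, 0, 0], [5.2, 4.6, 0, 0, 0, 0]]
2.855 [[4.7, 5.2, 0, 0, 0, 0], [4.2, 5.7, 0, 0, 0, 0], [3.6, 6.0, 0, 0, 0, 0], [2.9, 6.3, 0, 0, 0, 0], [2.3, 6.6, 0, 0, 0, 0]]
3.355 [[1.7, 6.8, 0, 0, 0, 0], [0.9, 6.9, 0, 0, 0, 0], [0.3, 7.0, 0, 0, 0, 0], [-0.4, 7.0, 0, 0, 0, 0], [-1.2, 6.9, 0, 0, 0, 0]]
3.855 [[-1.8, 6.8, 0, 0, 0, 0], [-2.5, 6.5, 0, 0, 0, 0], [-3.1, 6.3, 0, 0, 0, 0], [-3.8, 5.9, 0, 0, 0, 0
[... 1723 characters left out ...]
4, 4.4, 0, 0, 0, 0]]
10.855 [[-5.8, 3.9, 0, 0, 0, 0], [-6.1, 3.3, 0, 0, 0, 0], [-6.5, 2.7, 0, 0, 0, 0], [-6.7, 2.0, 0, 0, 0, 0], [-6.9, 1.3, 0, 0, 0, 0]]
11.355 [[-7.0, 0.6, 0, 0, 0, 0], [-7.0, 0.0, 0, 0, 0, 0], [-6.9, -0.8, 0, 0, 0, 0], [-6.9, -1.4, 0, 0, 0, 0], [-6.6, -2.2, 0, 0, 0, 0]]
11.855 [[-6.4, -2.8, 0, 0, 0, 0], [-6.1, -3.4, 0, 0, 0, 0], [-5.8, -4.0, 0, 0, 0, 0], [-5.3, -4.5, 0, 0, 0, 0], [-4.8, -5.1, 0, 0, 0, 0]]
12.355 [[-4.3, -5.5, 0, 0, 0, 0], [-3.7, -5.9, 0, 0, 0, 0], [-3.2, -6.3, 0, 0, 0, 0], [-2.4, -6.6, 0, 0, 0, 0], [-1.8, -6.7, 0, 0, 0, 0]]
12.855 [[-1.2, -6.9, 0, 0, 0, 0], [-0.4, -7.0, 0, 0, 0, 0], [0.3, -7.0, 0, 0, 0, 0], [0.9, -6.9, 0, 0, 0, 0], [1.7, -6.8, 0, 0, 0, 0]]
```

Call:
servo_tool --motion '[[[-0.6, -7.0, 0, 0, 0, 0], [0.0, -6.9, 0, 0, 0, 0], [0.7, -7.0, 0, 0, 0, 0], [1.5, -6.9, 0, 0, 0, 0], [2.1, -6.6, 0, 0, 0, 0]]]'

```text
time: 11.45
ee_pos: [0.6326, -0.1086, 0.169]
tcp_rot: [180.0, 0.0, 176.8]
wrist_force: [-1.9, 3.2, 5.5]
opening: 0.0229
```

```bash
python3 st.py
```

```text
t 11.45 c 0.368 r 69.4 Ft -2.2 Fr -3.0 Fz 5.5 z 0.169 op 22.9 rot [180.    0.  176.8]
```

Call:
servo_tool --motion '[[[2.7, -6.5, 0, 0, 0, 0], [3.4, -6.1, 0, 0, 0, 0], [4.0, -5.7, 0, 0, 0, 0], [4.5, -5.4, 0, 0, 0, 0], [5.1, -4.8, 0, 0, 0, 0]]]'

```text
time: 11.95
ee_pos: [0.6113, -0.1357, 0.169]
tcp_rot: [179.9, 0.1, 176.8]
wrist_force: [-0.5, 3.7, 6.9]
opening: 0.0232
```

```bash
python3 st.py
```

```text
t 11.95 c 0.868 r 69.7 Ft -1.8 Fr -3.2 Fz 6.9 z 0.169 op 23.2 rot [1.799e+02 1.000e-01 1.768e+02]
```

Tracking works and only drag shows so far, so I'll keep turning.

Call:
servo_tool --motion '[[[5.5, -4.3, 0, 0, 0, 0], [5.9, -3.8, 0, 0, 0, 0], [6.2, -3.1, 0, 0, 0, 0], [6.6, -2.5, 0, 0, 0, 0], [6.7, -1.9, 0, 0, 0, 0]]]'

```text
time: 12.45
ee_pos: [0.5798, -0.1494, 0.169]
tcp_rot: [179.9, 0.1, 176.8]
wrist_force: [0.5, 4.7, 6.5]
opening: 0.0228
```

```bash
python3 st.py
```

```text
t 12.45 c 1.365 r 70.1 Ft -1.2 Fr -4.6 Fz 6.5 z 0.169 op 22.8 rot [1.799e+02 1.000e-01 1.768e+02]
```

Call:
servo_tool --motion '[[[6.9, -1.1, 0, 0, 0, 0], [7.0, -0.5, 0, 0, 0, 0], [7.0, 0.2, 0, 0, 0, 0], [6.9, 1.0, 0, 0, 0, 0], [6.8, 1.6, 0, 0, 0, 0]]]'

```text
time: 12.95
ee_pos: [0.5456, -0.1464, 0.169]
tcp_rot: [180.0, 0.1, 176.8]
wrist_force: [3.8, 2.4, 4.5]
opening: 0.0229
```

```bash
python3 st.py
```

```text
t 12.95 c 1.858 r 70.5 Ft -2.7 Fr -3.5 Fz 4.5 z 0.169 op 22.9 rot [1.800e+02 1.000e-01 1.768e+02]
```

Call:
servo_tool --motion '[[[6.6, 2.3, 0, 0, 0, 0], [6.4, 2.9, 0, 0, 0, 0], [6.0, 3.6, 0, 0, 0, 0], [5.6, 4.2, 0, 0, 0, 0], [5.2, 4.6, 0, 0, 0, 0]]]'

```text
time: 13.45
ee_pos: [0.5167, -0.1274, 0.169]
tcp_rot: [-180.0, 0.1, 176.8]
wrist_force: [2.8, 1.4, 5.5]
opening: 0.0227
```

```bash
python3 st.py
```

```text
t 13.45 c 2.352 r 70.8 Ft -0.8 Fr -3.1 Fz 5.5 z 0.169 op 22.7 rot [-1.800e+02  1.000e-01  1.768e+02]
```

Call:
servo_tool --motion '[[[4.7, 5.2, 0, 0, 0, 0], [4.2, 5.7, 0, 0, 0, 0], [3.6, 6.0, 0, 0, 0, 0], [2.9, 6.3, 0, 0, 0, 0], [2.3, 6.6, 0, 0, 0, 0]]]'

```text
time: 13.95
ee_pos: [0.5004, -0.0969, 0.169]
tcp_rot: [-179.9, 0.1, 176.8]
wrist_force: [0.6, -0.9, 5.1]
opening: 0.0229
```

```bash
python3 st.py
```

```text
t 13.95 c 2.846 r 70.9 Ft -1.0 Fr -0.4 Fz 5.1 z 0.169 op 22.9 rot [-1.799e+02  1.000e-01  1.768e+02]
```

Call:
servo_tool --motion '[[[1.7, 6.8, 0, 0, 0, 0], [0.9, 6.9, 0, 0, 0, 0], [0.3, 7.0, 0, 0, 0, 0], [-0.4, 7.0, 0, 0, 0, 0], [-1.2, 6.9, 0, 0, 0, 0]]]'

```text
time: 14.45
ee_pos: [0.5008, -0.0622, 0.169]
tcp_rot: [-180.0, 0.0, 176.8]
wrist_force: [-2.2, 0.1, 6.7]
opening: 0.0233
```

```bash
python3 st.py
```

```text
t 14.45 c -2.943 r 70.8 Ft -0.4 Fr 2.1 Fz 6.7 z 0.169 op 23.3 rot [-180.     0.   176.8]
```

Call:
servo_tool --motion '[[[-1.8, 6.8, 0, 0, 0, 0], [-2.5, 6.5, 0, 0, 0, 0], [-3.1, 6.3, 0, 0, 0, 0], [-3.8, 5.9, 0, 0, 0, 0], [-4.3, 5.5, 0, 0, 0, 0]]]'

```text
time: 14.95
ee_pos: [0.5179, -0.0318, 0.169]
tcp_rot: [-180.0, -0.0, 176.8]
wrist_force: [-3.1, -0.3, 8.0]
opening: 0.023
```

```bash
python3 st.py
```

```text
t 14.95 c -2.444 r 70.6 Ft -2.3 Fr 2.0 Fz 8.0 z 0.169 op 23.0 rot [-180.    -0.   176.8]
```

Call:
servo_tool --motion '[[[-4.8, 5.1, 0, 0, 0, 0], [-5.3, 4.5, 0, 0, 0, 0], [-5.8, 4.0, 0, 0, 0, 0]]]'

```text
time: 15.25
ee_pos: [0.5323, -0.0203, 0.1687]
tcp_rot: [-179.8, -0.3, 176.8]
wrist_force: [-19.3, -8.1, 14.1]
opening: 0.023
```

```bash
python3 st.py
```

```text
t 15.25 c -2.182 r 70.3 Ft -20.7 Fr 3.3 Fz 14.1 z 0.1687 op 23.0 rot [-179.8   -0.3  176.8]
```

Call:
servo_tool --motion '[[[-6.1, 3.4, 0, 0, 0, 0], [-6.4, 2.8, 0, 0, 0, 0]]]'

```text
time: 15.45
ee_pos: [0.5448, -0.0144, 0.1683]
tcp_rot: [-179.9, -0.3, 176.8]
wrist_force: [-14.6, -0.9, 9.7]
opening: 0.0227
```

```bash
python3 st.py
```

```text
t 15.45 c -1.984 r 70.1 Ft -14.0 Fr 4.3 Fz 9.7 z 0.1683 op 22.7 rot [-179.9   -0.3  176.8]
```

Call:
servo_tool --motion '[[[-6.7, 2.1, 0, 0, 0, 0], [-6.8, 1.4, 0, 0, 0, 0]]]'

```text
time: 15.65
ee_pos: [0.5596, -0.0109, 0.1682]
tcp_rot: [-180.0, -0.2, 176.8]
wrist_force: [-8.7, 2.6, 5.7]
opening: 0.0228
```

```bash
python3 st.py
```

```text
t 15.65 c -1.767 r 69.9 Ft -8.2 Fr 3.8 Fz 5.7 z 0.1682 op 22.8 rot [-180.    -0.2  176.8]
```

Call:
servo_tool --motion '[[[-7.0, 0.8, 0, 0, 0, 0], [-7.0, 0.0, 0, 0, 0, 0], [-6.9, -0.6, 0, 0, 0, 0]]]'

```text
time: 15.95
ee_pos: [0.5823, -0.0116, 0.1685]
tcp_rot: [180.0, -0.0, 176.8]
wrist_force: [0.6, 2.0, 6.1]
opening: 0.0234
```

```bash
python3 st.py
```

```text
t 15.95 c -1.439 r 69.7 Ft 0.2 Fr 2.1 Fz 6.1 z 0.1685 op 23.4 rot [180.   -0.  176.8]
```

The top of the heavy point is at c≈4.8. Continuing through the pushing-onward part.

Call:
servo_tool --motion '[[[-6.9, -1.4, 0, 0, 0, 0], [-6.7, -2.0, 0, 0, 0, 0], [-6.5, -2.6, 0, 0, 0, 0]]]'

```text
time: 16.25
ee_pos: [0.6028, -0.0191, 0.169]
tcp_rot: [180.0, 0.1, 176.8]
wrist_force: [-0.2, 1.8, 8.1]
opening: 0.0229
```

```bash
python3 st.py
```

```text
t 16.25 c -1.125 r 69.6 Ft -1.1 Fr 1.5 Fz 8.1 z 0.169 op 22.9 rot [1.800e+02 1.000e-01 1.768e+02]
```

Call:
servo_tool --motion '[[[-6.1, -3.4, 0, 0, 0, 0], [-5.9, -3.9, 0, 0, 0, 0]]]'

```text
time: 16.45
ee_pos: [0.6143, -0.0272, 0.169]
tcp_rot: [180.0, 0.1, 176.8]
wrist_force: [0.1, 3.1, 6.7]
opening: 0.0229
```

```bash
python3 st.py
```

```text
t 16.45 c -0.922 r 69.5 Ft -1.9 Fr 2.4 Fz 6.7 z 0.169 op 22.9 rot [1.800e+02 1.000e-01 1.768e+02]
```

Call:
servo_tool --motion '[[[-5.3, -4.4, 0, 0, 0, 0], [-4.9, -5.0, 0, 0, 0, 0], [-4.4, -5.5, 0, 0, 0, 0], [-3.9, -5.8, 0, 0, 0, 0], [-3.2, -6.2, 0, 0, 0, 0]]]'

```text
time: 16.95
ee_pos: [0.6342, -0.0557, 0.169]
tcp_rot: [-180.0, 0.1, 176.8]
wrist_force: [-2.5, 1.0, 7.1]
opening: 0.0228
```

```bash
python3 st.py
```

```text
t 16.95 c -0.416 r 69.3 Ft -1.8 Fr -2.0 Fz 7.1 z 0.169 op 22.8 rot [-1.800e+02  1.000e-01  1.768e+02]
```

Call:
servo_tool --motion '[[[-2.6, -6.5, 0, 0, 0, 0], [-1.9, -6.8, 0, 0, 0, 0], [-1.2, -6.9, 0, 0, 0, 0], [-0.6, -6.9, 0, 0, 0, 0], [0.2, -7.0, 0, 0, 0, 0]]]'

```text
time: 17.45
ee_pos: [0.638, -0.0901, 0.1689]
tcp_rot: [-180.0, 0.0, 176.8]
wrist_force: [-2.0, 2.7, 7.4]
opening: 0.0225
```

```bash
python3 st.py
```

```text
t 17.45 c 0.088 r 69.4 Ft -2.4 Fr -2.4 Fz 7.4 z 0.1689 op 22.5 rot [-180.     0.   176.8]
```

Run:
```python
from h import *
W=bot.camera('wrist');save(W,'w8')
```

```text
(no output)
```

View pics/w8.png

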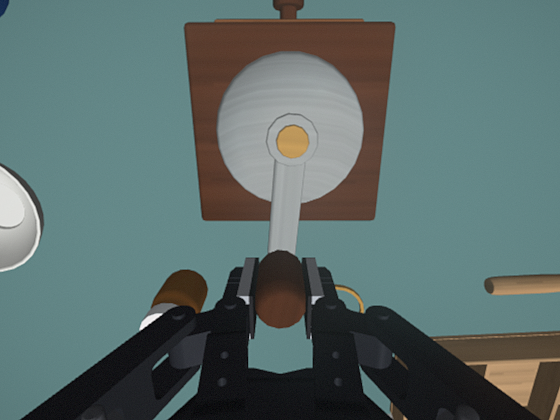

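The grip sits centred between the pads as before and the drawer is still shut. Starting the second turn.

Call:
servo_tool --motion '[[[0.8, -7.0, 0, 0, 0, 0], [1.6, -6.8, 0, 0, 0, 0], [2.2, -6.6, 0, 0, 0, 0], [2.8, -6.4, 0, 0, 0, 0], [3.5, -6.1, 0, 0, 0, 0]]]'

```text
time: 18.0
ee_pos: [0.625, -0.1219, 0.1689]
tcp_rot: [180.0, 0.0, 176.8]
wrist_force: [-2.2, 3.9, 8.4]
opening: 0.0229
```

Call:
servo_tool --motion '[[[4.1, -5.7, 0, 0, 0, 0], [4.6, -5.2, 0, 0, 0, 0], [5.2, -4.8, 0, 0, 0, 0], [5.5, -4.2, 0, 0, 0, 0], [6.0, -3.7, 0, 0, 0, 0]]]'

```text
time: 18.5
ee_pos: [0.5985, -0.1436, 0.1689]
tcp_rot: [179.9, 0.1, 176.8]
wrist_force: [-1.7, 7.4, 6.6]
opening: 0.0231
```

Call:
servo_tool --motion '[[[6.3, -3.0, 0, 0, 0, 0], [6.6, -2.4, 0, 0, 0, 0], [6.8, -1.7, 0, 0, 0, 0], [6.9, -1.1, 0, 0, 0, 0], [7.0, -0.3, 0, 0, 0, 0]]]'

```text
time: 19.0
ee_pos: [0.5649, -0.1502, 0.1689]
tcp_rot: [179.9, 0.1, 176.8]
wrist_force: [2.4, 5.7, 6.2]
opening: 0.023
```

Call:
servo_tool --motion '[[[7.0, 0.4, 0, 0, 0, 0], [6.9, 1.0, 0, 0, 0, 0], [6.8, 1.7, 0, 0, 0, 0], [6.5, 2.5, 0, 0, 0, 0], [6.3, 3.0, 0, 0, 0, 0]]]'

```text
time: 19.5
ee_pos: [0.5322, -0.1402, 0.169]
tcp_rot: [180.0, 0.2, 176.8]
wrist_force: [4.2, 3.4, 5.2]
opening: 0.0224
```

Call:
servo_tool --motion '[[[6.0, 3.7, 0, 0, 0, 0], [5.5, 4.2, 0, 0, 0, 0], [5.2, 4.8, 0, 0, 0, 0], [4.6, 5.2, 0, 0, 0, 0], [4.0, 5.7, 0, 0, 0, 0]]]'

```text
time: 20.0
ee_pos: [0.5081, -0.1157, 0.169]
tcp_rot: [-179.9, 0.1, 176.8]
wrist_force: [2.7, -0.9, 5.8]
opening: 0.0229
```

```bash
python3 st.py
```

```text
t 20.0 c 2.559 r 70.8 Ft -2.1 Fr -1.9 Fz 5.8 z 0.169 op 22.9 rot [-1.799e+02  1.000e-01  1.768e+02]
```

Call:
servo_tool --motion '[[[3.5, 6.1, 0, 0, 0, 0], [2.9, 6.4, 0, 0, 0, 0], [2.2, 6.6, 0, 0, 0, 0], [1.5, 6.9, 0, 0, 0, 0], [0.8, 6.9, 0, 0, 0, 0]]]'

```text
time: 20.5
ee_pos: [0.4985, -0.0823, 0.169]
tcp_rot: [-179.9, 0.0, 176.8]
wrist_force: [-2.6, -1.5, 7.9]
opening: 0.0231
```

Call:
servo_tool --motion '[[[0.2, 7.0, 0, 0, 0, 0], [-0.6, 7.0, 0, 0, 0, 0], [-1.2, 6.9, 0, 0, 0, 0], [-2.0, 6.7, 0, 0, 0, 0], [-2.6, 6.5, 0, 0, 0, 0]]]'

```text
time: 21.0
ee_pos: [0.5062, -0.0481, 0.1689]
tcp_rot: [-180.0, -0.0, 176.8]
wrist_force: [-5.4, 1.4, 8.9]
opening: 0.0233
```

```bash
python3 st.py
```

```text
t 21.0 c -2.729 r 70.7 Ft -1.1 Fr 5.4 Fz 8.9 z 0.1689 op 23.3 rot [-180.    -0.   176.8]
```

Call:
servo_tool --motion '[[[-3.2, 6.2, 0, 0, 0, 0]]]'

```text
time: 21.1
ee_pos: [0.5098, -0.042, 0.1689]
tcp_rot: [-180.0, -0.0, 176.8]
wrist_force: [-3.6, 1.3, 9.2]
opening: 0.023
```

Call:
servo_tool --motion '[[[-3.8, 5.9, 0, 0, 0, 0]]]'

```text
time: 21.2
ee_pos: [0.514, -0.0363, 0.1689]
tcp_rot: [-180.0, -0.0, 176.8]
wrist_force: [-4.9, 1.6, 8.5]
opening: 0.0229
```

```bash
python3 st.py
```

```text
t 21.2 c -2.529 r 70.6 Ft -1.8 Fr 4.8 Fz 8.5 z 0.1689 op 22.9 rot [-180.    -0.   176.8]
```

Call:
servo_tool --motion '[[[-4.4, 5.4, 0, 0, 0, 0]]]'

```text
time: 21.3
ee_pos: [0.5187, -0.031, 0.1689]
tcp_rot: [180.0, -0.0, 176.8]
wrist_force: [-3.4, 2.6, 7.4]
opening: 0.0229
```

```bash
python3 st.py
```

```text
t 21.3 c -2.428 r 70.5 Ft -0.5 Fr 4.3 Fz 7.4 z 0.1689 op 22.9 rot [180.   -0.  176.8]
```

Call:
servo_tool --motion '[[[-5.0, 5.0, 0, 0, 0, 0]]]'

```text
time: 21.4
ee_pos: [0.5237, -0.0265, 0.1689]
tcp_rot: [-180.0, -0.1, 176.8]
wrist_force: [-9.4, -1.8, 12.0]
opening: 0.0229
```

```bash
python3 st.py
```

```text
t 21.4 c -2.333 r 70.4 Ft -8.3 Fr 4.7 Fz 12.0 z 0.1689 op 22.9 rot [-1.800e+02 -1.000e-01  1.768e+02]
```

Call:
servo_tool --motion '[[[-5.4, 4.4, 0, 0, 0, 0]]]'

```text
time: 21.5
ee_pos: [0.5282, -0.023, 0.1689]
tcp_rot: [-179.9, -0.2, 176.8]
wrist_force: [-16.7, -5.3, 12.7]
opening: 0.0232
```

```bash
python3 st.py
```

```text
t 21.5 c -2.251 r 70.3 Ft -16.6 Fr 5.4 Fz 12.7 z 0.1689 op 23.2 rot [-179.9   -0.2  176.8]
```

Call:
servo_tool --motion '[[[-5.8, 3.9, 0, 0, 0, 0]]]'

```text
time: 21.6
ee_pos: [0.5333, -0.0198, 0.1686]
tcp_rot: [-179.8, -0.3, 176.8]
wrist_force: [-19.6, -4.1, 13.5]
opening: 0.0228
```

```bash
python3 st.py
```

```text
t 21.6 c -2.166 r 70.2 Ft -18.9 Fr 6.5 Fz 13.5 z 0.1686 op 22.8 rot [-179.8   -0.3  176.8]
```

Call:
servo_tool --motion '[[[-6.1, 3.3, 0, 0, 0, 0]]]'

```text
time: 21.7
ee_pos: [0.5393, -0.0167, 0.1685]
tcp_rot: [-179.9, -0.4, 176.8]
wrist_force: [-17.7, -1.0, 11.7]
opening: 0.0229
```

```bash
python3 st.py
```

```text
t 21.7 c -2.07 r 70.1 Ft -16.4 Fr 6.7 Fz 11.7 z 0.1685 op 22.9 rot [-179.9   -0.4  176.8]
```

Call:
servo_tool --motion '[[[-6.5, 2.7, 0, 0, 0, 0]]]'

```text
time: 21.8
ee_pos: [0.5462, -0.014, 0.1683]
tcp_rot: [-179.9, -0.3, 176.8]
wrist_force: [-14.9, 1.5, 10.0]
opening: 0.0233
```

```bash
python3 st.py
```

```text
t 21.8 c -1.963 r 70.0 Ft -13.6 Fr 6.3 Fz 10.0 z 0.1683 op 23.3 rot [-179.9   -0.3  176.8]
```

Call:
servo_tool --motion '[[[-6.7, 2.0, 0, 0, 0, 0]]]'

```text
time: 21.9
ee_pos: [0.5536, -0.012, 0.1682]
tcp_rot: [-180.0, -0.3, 176.8]
wrist_force: [-10.8, 2.5, 7.4]
opening: 0.0226
```

```bash
python3 st.py
```

```text
t 21.9 c -1.854 r 69.9 Ft -9.9 Fr 4.9 Fz 7.4 z 0.1682 op 22.6 rot [-180.    -0.3  176.8]
```

Call:
servo_tool --motion '[[[-6.9, 1.3, 0, 0, 0, 0]]]'

```text
time: 22.0
ee_pos: [0.5612, -0.0107, 0.1682]
tcp_rot: [180.0, -0.2, 176.8]
wrist_force: [-8.7, 3.0, 6.9]
opening: 0.0229
```

```bash
python3 st.py
```

```text
t 22.0 c -1.744 r 69.8 Ft -8.3 Fr 4.0 Fz 6.9 z 0.1682 op 22.9 rot [180.   -0.2 176.8]
```

Call:
servo_tool --motion '[[[-7.0, 0.6, 0, 0, 0, 0]]]'

```text
time: 22.1
ee_pos: [0.5689, -0.0103, 0.1683]
tcp_rot: [180.0, -0.1, 176.8]
wrist_force: [-4.3, 5.0, 5.5]
opening: 0.0228
```

```bash
python3 st.py
```

```text
t 22.1 c -1.633 r 69.8 Ft -4.3 Fr 5.0 Fz 5.5 z 0.1683 op 22.8 rot [ 1.800e+02 -1.000e-01  1.768e+02]
```

Call:
servo_tool --motion '[[[-7.0, 0.0, 0, 0, 0, 0]]]'

```text
time: 22.2
ee_pos: [0.5765, -0.0107, 0.1684]
tcp_rot: [180.0, -0.0, 176.8]
wrist_force: [-2.2, 2.7, 4.4]
opening: 0.0228
```

```bash
python3 st.py
```

```text
t 22.2 c -1.523 r 69.7 Ft -2.4 Fr 2.4 Fz 4.4 z 0.1684 op 22.8 rot [180.   -0.  176.8]
```

Call:
servo_tool --motion '[[[-6.9, -0.8, 0, 0, 0, 0]]]'

```text
time: 22.3
ee_pos: [0.5839, -0.012, 0.1686]
tcp_rot: [180.0, 0.0, 176.8]
wrist_force: [0.6, 3.3, 5.5]
opening: 0.023
```

```bash
python3 st.py
```

```text
t 22.3 c -1.416 r 69.7 Ft -0.1 Fr 3.3 Fz 5.5 z 0.1686 op 23.0 rot [180.    0.  176.8]
```

Call:
servo_tool --motion '[[[-6.9, -1.4, 0, 0, 0, 0]]]'

```text
time: 22.4
ee_pos: [0.591, -0.0139, 0.1687]
tcp_rot: [180.0, 0.1, 176.8]
wrist_force: [0.6, 2.9, 6.0]
opening: 0.0227
```

```bash
python3 st.py
```

```text
t 22.4 c -1.31 r 69.6 Ft -0.3 Fr 3.0 Fz 6.0 z 0.1687 op 22.7 rot [1.800e+02 1.000e-01 1.768e+02]
```

Call:
servo_tool --motion '[[[-6.6, -2.2, 0, 0, 0, 0]]]'

```text
time: 22.5
ee_pos: [0.5976, -0.0165, 0.169]
tcp_rot: [180.0, 0.1, 176.8]
wrist_force: [-0.3, 2.8, 6.7]
opening: 0.0229
```

```bash
python3 st.py
```

```text
t 22.5 c -1.208 r 69.6 Ft -1.4 Fr 2.4 Fz 6.7 z 0.169 op 22.9 rot [1.800e+02 1.000e-01 1.768e+02]
```

Call:
servo_tool --motion '[[[-6.4, -2.8, 0, 0, 0, 0], [-6.1, -3.4, 0, 0, 0, 0], [-5.8, -4.0, 0, 0, 0, 0], [-4.3, -3.6, 0, 0, 0, 0], [-2.5, -2.4, 0, 0, 0, 0]]]'

```text
time: 23.0
ee_pos: [0.6217, -0.0346, 0.1689]
tcp_rot: [180.0, 0.1, 176.8]
wrist_force: [0.4, 2.5, 6.3]
opening: 0.0226
```

```bash
python3 st.py
```

```text
t 23.0 c -0.771 r 69.4 Ft -1.6 Fr 2.0 Fz 6.3 z 0.1689 op 22.6 rot [1.800e+02 1.000e-01 1.768e+02]
```

Call:
servo_tool --motion '[[[0, 0, 0, 0, 0, 0], [0, 0, 0, 0, 0, 0], [0, 0, 0, 0, 0, 0]]]'

```text
time: 23.3
ee_pos: [0.6218, -0.0348, 0.1691]
tcp_rot: [-180.0, 0.2, 176.8]
wrist_force: [2.9, -0.5, 6.1]
opening: 0.0226
```

```bash
python3 st.py
```

```text
t 23.3 c -0.768 r 69.4 Ft 2.3 Fr 1.9 Fz 6.1 z 0.1691 op 22.6 rot [-180.     0.2  176.8]
```

Call:
servo_tool --motion '[[[0, 0, 0, 0, 0, 0], [0, 0, 0, 0, 0, 0]]]' --gripper 24 --newtons 20

```text
time: 23.5
ee_pos: [0.6217, -0.0346, 0.1688]
tcp_rot: [-180.0, 0.1, 176.8]
wrist_force: [2.4, 0.6, 5.3]
opening: 0.024
```

Call:
servo_tool --motion '[[[0, 0, 0, 0, 0, 0], [0, 0, 0, 0, 0, 0], [0, 0, 0, 0, 0, 0]]]' --gripper 30

```text
time: 23.8
ee_pos: [0.6205, -0.0344, 0.1676]
tcp_rot: [-180.0, -0.1, 176.8]
wrist_force: [1.1, 1.3, -0.4]
opening: 0.03
```

Call:
servo_tool --motion '[[[0, 0, 0, 0, 0, 0], [0, 0, 0, 0, 0, 0], [0, 0, 0, 0, 0, 0], [0, 0, 0, 0, 0, 0]]]' --gripper 60

```text
time: 24.2
ee_pos: [0.6207, -0.0342, 0.1683]
tcp_rot: [180.0, -0.0, 176.8]
wrist_force: [0.4, 0.2, -0.4]
opening: 0.0602
```

Call:
servo_tool --motion '[[[0, 0, -5, 0, 0, 0], [0, 0, -15, 0, 0, 0], [0, 0, -25, 0, 0, 0], [0, 0, -30, 0, 0, 0], [0, 0, -10, 0, 0, 0]]]'

```text
time: 24.7
ee_pos: [0.6213, -0.0342, 0.257]
tcp_rot: [-180.0, 0.2, 176.8]
wrist_force: [0.4, -0.4, 0.4]
opening: 0.0602
```

```bash
python3 st.py
python3 - <<'E'
from h import *
S=bot.camera('scene');save(S,'c9');D=bot.camera('side');save(D,'s9');W=bot.camera('wrist');save(W,'w9')
for c in np.arange(11.5,12.1,.1):
    g=-.0562-c; G=(.57011+.07*np.cos(g),-.08008+.07*np.sin(g),.162); print(round(c,2),proj(S,G).round(),proj(D,G).round())
for p in(S,D):print([(r['rect'],round(r['confidence'],2)) for r in bot.look_for(p,'grip_center')])
a=cv2.resize(cv2.imread('pics/c9.png')[180:265,195:300],None,fx=6,fy=6,interpolation=cv2.INTER_CUBIC);cv2.imwrite('pics/c9z.png',a)
E
```

```text
t 24.7 c -0.779 r 69.3 Ft 0.5 Fr 0.0 Fz 0.4 z 0.257 op 60.2 rot [-180.     0.2  176.8]
11.5 [236. 205.] [321. 187.]
11.6 [233. 205.] [324. 187.]
11.7 [230. 205.] [328. 187.]
11.8 [227. 204.] [331. 188.]
11.9 [224. 204.] [334. 188.]
12.0 [222. 203.] [337. 189.]
[([221.7, 196.2, 11.0, 16.5], 0.71), ([282.7, 129.5, 12.6, 13.4], 0.67), ([304.9, 199.0, 16.4, 20.8], 0.5)]
[([284.6, 296.1, 13.0, 23.1], 0.7), ([236.2, 181.3, 13.0, 16.0], 0.54)]
```

View pics/s9.png

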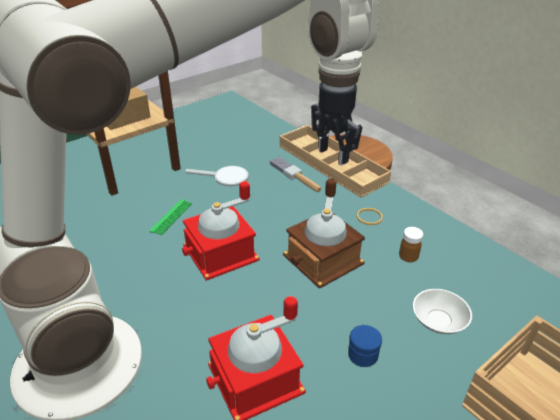

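View pics/w9.png

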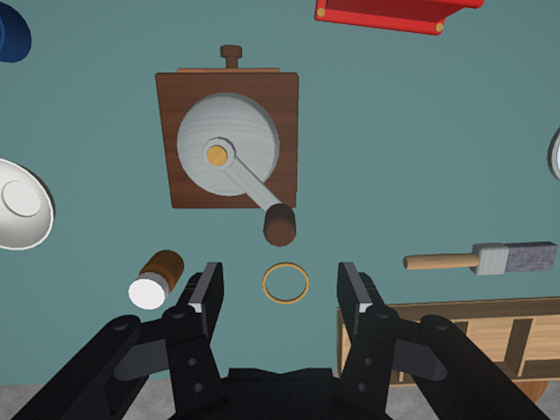

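View pics/c9z.png

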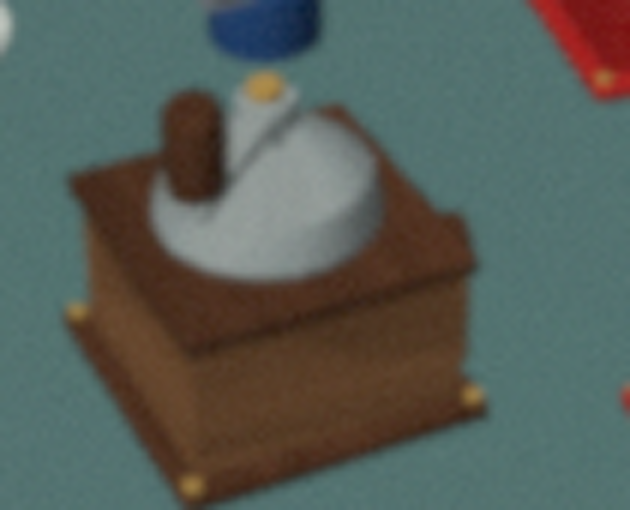

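The crank stands at c≈11.8: the grip is at side (330,188) and scene (227,204), which matches the prediction. The drawer is shut, the hand is clear and the bystanders haven't moved.

```bash
python3 -c "
from workcell import bot
print(bot.job_done())"
```

```text
the job is handed in; nothing more can be done
None
```

The drawer is home, the crank has been over its heavy point twice, and I let go and handed the job in at about 25 s. No verdict was reported.

- **Drawer:** I pushed it in with the closed fingers. It met its stop where I expected, and the highest force I read was about 11 N against the 25 N limit. The last pictures show it shut.
- **Crank:** I turned it clockwise by the grip at about 1 rad/s, slower than one turn in three seconds. I felt the heavy point twice, both times starting about 3.9 rad into the turn and giving a peak of 19–21 N at the wrist. The grip did not slip in the fingers in the picture I took between the two turns.
- **Stop:** It rests at about 11.8 rad, and both fixed cameras agree with that. I put the second top at about 10.75 rad, so the crank is roughly 1.05 rad past it. If the top was as late as 11.1 rad, it is about 0.7 rad past; both are within the allowed 0.3 to 1.7 rad.
- **At the end:** The hand is open and about 9 cm above the crank, and wrist force is near zero. The bystanders in view look unmoved; I judged that by eye and did not measure it.

**What disagreed:** The push onward after the top hardly showed in the force readings, about 1–2 N where 5–10 N was expected. The peak resistance was also a little above the stated 15 N plus drag. Both could be lag in the force reading. Because of this the position of the top is uncertain, so I chose a stop that fits both estimates.

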